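# Hold the lamp's shutter open with the check rod

### The job

Take the check rod, the one with the tall square grip, out of the accessory stand, put its stem down into the open port on top of the lamp box, and press it against the sprung shutter plunger inside until its flange sits fully home on the port's rim. Do not force it, and leave the other things where they are. Finish while still holding the rod pressed down there with the gripper: the spring lifts it again as soon as the push stops.

Things in the scene. Friction and masses are not known exactly. Their poses are not given: they have to be found in the camera images.
- rod: The check rod, loose, 120 g (weight varies by a third), 87 mm long, standing upright at the start in one of the two holes of the stand, its flange resting on the stand's top. Origin at the centre of its lower end, z up along the rod. From below: steel stem 12 mm diameter, 0 to 40 mm, its lowest 6 mm tapering to 6 mm diameter; round steel flange 30 mm diameter, 40 to 45 mm; square black plastic grip 24 x 24 mm, 45 to 87 mm, faces square to the rod's x and y.
- rod_grip (a point): Centre of the rod's square grip, 66 mm above its lower end and 26 mm above the underside of the flange. Axes as the rod's.
- rod_flange (a point): Centre of the underside of the rod's flange (40 mm above its lower end): the face that comes to sit on the port's rim.
- lamp: The lamp box with the open port, fixed: a cream metal box 140 (x) x 110 (y) mm, top at 100 mm, cooling slots on its sides; stands left or right of the stand. Origin at the centre of its underside, z up. A black knob 24 mm diameter, 12 mm tall stands on its top at x 40, y 20 mm.
- port (a point): Centre of the upper rim of the lamp's port, 120 mm above the table, z up: an upright aluminium collar 34 mm diameter, 20 mm tall, on the box's top, with an open bore 15 mm in diameter, 20 mm behind the box's middle towards the robot (box x -20, y 0 mm). The bore runs on into the box. The top of the sprung shutter plunger (steel, 13 mm diameter) lies 26 mm below the rim in it when free.
- shutter (a joint): How far the shutter plunger is pushed down, m: 0 free, about 0.014 when the rod's flange sits on the rim (the hard stop). The spring pushes back with about 3 N at first contact and 8 N at 0.014, more than the rod's weight, so a rod let go rises.
- stand: Accessory stand, fixed: white block 56 (x) x 150 (y) mm, 50 mm tall, origin at the centre of its underside. Two upright through holes 15 mm diameter at y -40 and y +40 mm: one holds the rod, the other the blanking plug.
- plug: Blanking plug, loose, to be left in the stand: same stem and flange as the rod but with a low round knob, 26 mm diameter, only 12 mm tall above the flange. Origin at the centre of its lower end.
- capped_lamp: A second lamp box of the same make, fixed, its port closed with a black domed cap 36 mm diameter, 17 mm tall, top at 137 mm. Not used. Origin at the centre of its underside.
- dish: Clear plastic dish, loose, 90 mm diameter, 18 mm tall; a bystander. Origin at the centre of its underside.
- eyepiece: Spare microscope eyepiece, aluminium barrel below and black top, loose, standing, 38 mm diameter, 62 mm tall; a bystander. Origin at the centre of its underside.
Not all that is in view belongs to the job. Leave any turquoise look-alike of the rod alone.

How it is judged:
By the outcome, as a careful person would: the job done as asked, in the order asked, and still so for the second after the job is handed in, while the arm keeps its last pose, push and grip.
It also fails if it takes over 40 s, if anything falls off the work surface, if the arm or the gripper's body presses on something with over 40 N, if the wrist force passes 120 N, or if a joint passes its speed limit or range.

### The arm

A 6-joint arm with a two-finger parallel gripper is mounted at the origin on the work surface. World frame = base frame: x ahead of the robot, y to its left, z up, the work surface at z = 0. Lengths are in m, angles in degrees, forces in N, time in s.
With the tool pointing down it reaches from about 0.375 to 0.9 m from the base axis. Payload 3.1 kg.
Tool frame: the origin (TCP) lies at the very end of the fingers, on their centre line; the grasp point (between the pads) lies bot.grip_point_offset behind it (bot.grip_point_offset is the distance from the TCP to the grasp point, in m); z points along the fingers, y is the line along which they close (so a half turn about z gives the same grasp; the last joint's range is limited). The gripper opens to 87 mm and grips with 3 to 60 N. Pads are 19 mm wide; open, the fingers measure 117 mm over their backs; the gripper's body (75 mm by 190 mm) begins 51 mm behind the grasp point.
Start: joints at [-75.659, 30.224, 82.088, -0, 67.689, -10.227], TCP at [0.26, -0.568, 0.223] pointing down, gripper open.
Joint ranges: [-176.69, 176.69], [-43.24, 126.21], [12.49, 139.97], [-82, 262], [0, 151.66], [-163.58, 163.58]. Speed limits (degrees/s): [159.86, 159.86, 180, 180, 180, 180].

### API

Orientations are given as a 3x3 rotation matrix whose columns are the frame's x, y, z axes.
In Python, from rig import bot, viewer, ticket gives the robot as it stands.
- The arm moves only by the tool servo_tool, never from a script. Its argument "targets" is a list of rows, each an object with "offset": the shift along the tool's x, y, z in m, a list of three; "dr": the turn, a rotation vector about the tool's x, y, z in degrees, a list of three. In form: [{"offset": [x, y, z], "dr": [ax, ay, az]}, ...]. A call has 1 to 20 rows; each row is the pose to reach, as a shift and turn from the pose commanded when the call began, along the tool's axes at that moment; what a row does not reach only later rows make up. A row lasts 1/12 s, in which the tool goes at most 41.7 mm and 7.16 degrees, less where a joint would pass 70% of its speed; a pose out of reach is approached as far as the arm can. A call with a gripper value outside its range is refused whole. "gripper" is the gripper command: -1 is fully open, 1 is shut, values between are in proportion, set as the call begins (left out, the last holds). The fingers move at their own pace and stop on an object; the grip force is fixed at half the most. Time passes only in rows, so rows that repeat a pose let the fingers close. It gives the time, the measured TCP pose, the force, the opening and the grip force at its end, in the units of the state.
- bot.read_state(): the state, without advancing time (a new reading comes with each control period).
- viewer.capture(name): name is "side" or "top"; returns a dict with "color" (400x640x3 uint8, red, green, blue), "camera_matrix" (3x3 intrinsics, pixels), "k1" (the pictures are not rectified: a ray, as slopes to the right and down, at radius r is drawn at 1 + k1 r^2 times it, then the intrinsics apply), "R" (3x3) and "t" (3): a world point X has camera coordinates R X + t. Camera axes: x right, y down, z forward; pixel columns grow to the right and rows downward; lengths in m; the calibration is good to about 2 mm. A picture is of the moment at which its call begins. There is no depth.
- ticket.hand_in(): hands the job in; it is judged then, once.
The state is a dict: "time_s": time; "joint_positions": joint angles; "qvel": joint speeds; "tau": joint torques, N m; "position": TCP position; "tcp_rot": TCP orientation; "force": force on the tool from outside, world axes, zero at the start; "moment": the same for the moment, N m; "opening": opening from 0.0 (shut) to 1.0 (fully open); "grasp_force": force on a finger pad.
Only numpy, scipy, OpenCV 4.12 (cv2) and the standard library are available. Lean on these libraries where they do the work, as an engineer would, in place of code of your own. Each camera call takes 0.05 s, during which the arm holds its last target. There are 200 camera calls.

## Working session

There is one attempt and no reset: what is moved stays moved. The work goes in short steps, Python scripts to look and compute and a tool call to move; the robot and the scene stay as the last step left them, time stands still between calls to the robot, and variables do not carry over. Pictures are saved under pics/ and viewed, at most 10 in all, crops included, and the job is handed in when it is done.

Besides the shell and the picture viewer there is one more tool, called after "Call:" by a JSON object that holds its "op" and its "data". servo_tool: Moves the arm, as the interface text tells. Its arguments: {"type":"object","properties":{"targets":{"type":"array"},"gripper":{"type":"number"}},"required":["targets"]}

```bash
mkdir -p pics; cat > h.py <<'E'
import numpy as np, cv2
from rig import bot, viewer, ticket
def ray(c,px):
    K=np.array(c["camera_matrix"]);d=np.array([(px[0]-K[0,2])/K[0,0],(px[1]-K[1,2])/K[1,1]])
    u=d.copy()
    for _ in range(20): u=d/(1+c["k1"]*(u@u))
    R=np.array(c["R"]);t=np.array(c["t"])
    return -R.T@t, R.T@np.array([u[0],u[1],1])
def onplane(c,px,z):
    o,d=ray(c,px); return o+d*(z-o[2])/d[2]
def proj(c,X):
    p=np.array(c["R"])@np.array(X)+np.array(c["t"]);u=p[:2]/p[2];u=u*(1+c["k1"]*(u@u));K=np.array(c["camera_matrix"])
    return K[0,0]*u[0]+K[0,2],K[1,1]*u[1]+K[1,2]
def tri(a,b):
    A=[];B=[]
    for o,d in(a,b):
        d=d/np.linalg.norm(d);P=np.eye(3)-np.outer(d,d);A.append(P);B.append(P@o)
    return np.linalg.solve(sum(A),sum(B))
def save(c,n): cv2.imwrite(f"pics/{n}.png",c["color"][:,:,::-1])
E
python3 - <<'E'
from h import *
import pickle
cs={n:viewer.capture(n) for n in("top","side")}
pickle.dump(cs,open("c0.pkl","wb"))
for n,c in cs.items(): save(c,n+"0"); print(n,np.round(ray(c,(320,200)),3),c["k1"],np.array(c["camera_matrix"])[0,0])
s=bot.read_state();print(s["position"],s["tcp_rot"],s["force"],s["opening"],bot.grip_point_offset)
E
```

```text
top [[ 0.37   0.009  1.294]
 [ 0.078 -0.022 -0.997]] -0.10423618326564212 518.18972340766
side [[ 0.061 -0.349  0.713]
 [ 0.491  0.465 -0.737]] -0.02218110843935315 379.13898013727044
[ 0.25969022 -0.56775921  0.22168741] [[ 9.09481896e-01  4.15743225e-01 -5.02537000e-04]
 [ 4.15743395e-01 -9.09479969e-01  1.90153309e-03]
 [ 3.33502165e-04 -1.93833636e-03 -9.99998066e-01]] [-0.6526044   0.3132872   0.58266062] 1.0019475593929499 0.0187
```

View pics/top0.png

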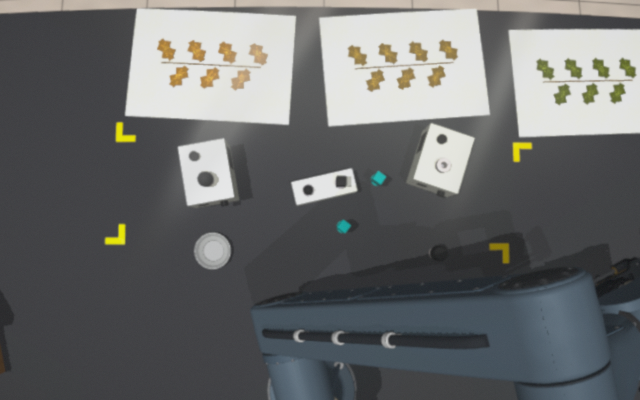

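View pics/side0.png

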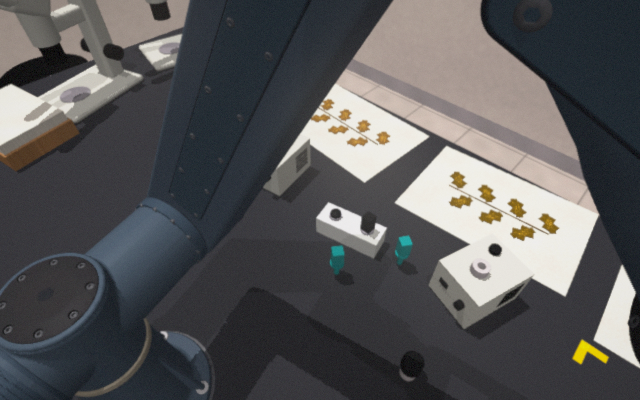

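Rod candidates in the top view:
- black square grip at (341,182): the rod
- round black knob at (308,190): the plug
- turquoise look-alikes at (378,178) and (343,227)
- eyepiece at (438,253)

In the side view, the tall square black grip is at (368,222) and the low knob at (335,214). The open port collar is at (444,166) in top and (481,267) in side. I choose the black square and will check it in a close crop.

```bash
python3 - <<'E'
from h import *
import pickle
cs=pickle.load(open("c0.pkl","rb"))
a=cs["top"]["color"][150:215,280:370,::-1];b=cs["side"]["color"][195:265,310:400,::-1]
d=cs["top"]["color"][115:205,400:480,::-1];e=cs["side"]["color"][230:330,425:540,::-1]
f=lambda x:cv2.resize(x,(390,290),interpolation=cv2.INTER_CUBIC)
cv2.imwrite("pics/crop0.png",np.vstack([np.hstack([f(a),f(b)]),np.hstack([f(d),f(e)])]))
def dark(c,x0,y0,x1,y1,th=60):
    g=c["color"][y0:y1,x0:x1].max(2)
    n,l,s,ce=cv2.connectedComponentsWithStats((g<th).astype(np.uint8))
    for i in range(1,n):
        if s[i,4]>8:
            m=(l==i).astype(np.uint8);ct=max(cv2.findContours(m,0,1)[0],key=cv2.contourArea)
            print(ce[i]+[x0,y0],s[i],cv2.minAreaRect(ct))
print("stand top");dark(cs["top"],298,175,354,198)
print("port top");dark(cs["top"],430,150,460,180,110)
print("port side");dark(cs["side"],468,255,495,280,110)
# white stand/box tops
for n,(x0,y0,x1,y1) in {"stand":(285,160,365,212),"lamp":(400,118,480,203)}.items():
    g=cs["top"]["color"][y0:y1,x0:x1].min(2);m=(g>165).astype(np.uint8)
    ct=max(cv2.findContours(m,0,1)[0],key=cv2.contourArea);r=cv2.boxPoints(cv2.minAreaRect(ct))+[x0,y0]
    z=.05 if n=="stand" else .1
    P=[onplane(cs["top"],p,z) for p in r];print(n,np.round(r,1).tolist(),np.round(P,4).tolist(),np.round(np.mean(P,0),4))
E
```

```text
stand top
[307.84210526 189.76315789] [ 7 12  7  7 38] ((10.0, 15.0), (6.0, 6.0), 90.0)
port top
port side
stand [[290.8, 181.7], [351.5, 167.7], [356.8, 190.6], [296.1, 204.6]] [[0.5114, 0.0527, 0.05], [0.5458, -0.0941, 0.05], [0.4902, -0.1066, 0.05], [0.4561, 0.0398, 0.05]] [ 0.5009 -0.027   0.05  ]
lamp [[412.5, 179.3], [430.3, 122.8], [474.9, 136.8], [457.1, 193.3]] [[0.5121, -0.2328, 0.1], [0.6468, -0.2776, 0.1], [0.6141, -0.3845, 0.1], [0.4795, -0.3381, 0.1]] [ 0.5631 -0.3083  0.1   ]
```

View pics/crop0.png

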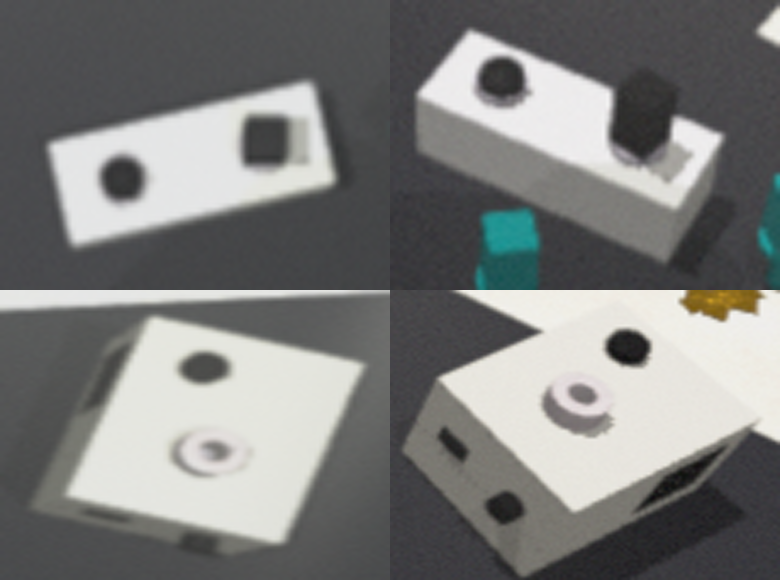

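The crop shows the black square rod with its tall grip and steel flange at about (341,181) in top, and the round plug at about (308,190). The lamp's open collar is at about (443.5,165) in top and (482,266) in side. The choice is confirmed.

```bash
cat >> h.py <<'E'
def blob(c,box,cond):
    x0,y0,x1,y1=box;u=8
    im=cv2.resize(c["color"][y0:y1,x0:x1],None,fx=u,fy=u,interpolation=cv2.INTER_CUBIC).astype(int)
    ct=max(cv2.findContours(cond(im).astype(np.uint8),0,1)[0],key=cv2.contourArea)
    f=lambda p:(np.array(p)+.5)/u-.5+[x0,y0]
    return ct,f
E
python3 - <<'E'
from h import *
import pickle
cs=pickle.load(open("c0.pkl","rb"));T,S=cs["top"],cs["side"]
ct,f=blob(T,(328,170,354,195),lambda i:i.max(2)<120)
r=cv2.minAreaRect(ct);bp=f(cv2.boxPoints(r));P=np.array([onplane(T,p,.097) for p in bp])
print("grip",f(r[0]),np.array(r[1])/8,r[2]);print(P.round(4).tolist(),P.mean(0).round(4))
for i in range(2): e=P[i+1]-P[i];print("edge",np.linalg.norm(e),np.degrees(np.arctan2(e[1],e[0])))
for c,b in((T,(435,156,455,175)),(S,(470,256,496,280))):
    im=c["color"][b[1]:b[3],b[0]:b[2]];print(im.max(2)[::2,::2])
a=ray(T,(443.5,165.3));q=ray(S,(481.9,266.2))
print("port",onplane(T,(443.5,165.3),.12),onplane(S,(481.9,266.2),.12),tri(a,q))
print("rodproj side",proj(S,(.51,-.0659,.097)),"rod top",onplane(T,(341.4,181.4),.097))
s=bot.read_state();R=np.array(s["tcp_rot"]);print("yaw tool x",np.degrees(np.arctan2(R[1,0],R[0,0])))
E
```

```text
grip [340.875  181.1875] [10.75  10.375] 90.0
[[0.5201, -0.0533, 0.097], [0.5202, -0.0775, 0.097], [0.495, -0.0774, 0.097], [0.495, -0.0532, 0.097]] [ 0.5076 -0.0653  0.097 ]
edge 0.024192017609345723 -89.86507318435179
edge 0.025171193069953312 179.71816082997992
[[230 230 228 228 228 229 229 229 230 229]
 [228 221 217 218 222 225 227 229 229 229]
 [220 193 215 225 223 225 226 225 229 229]
 [195 182 225 196 152 173 220 223 226 229]
 [172 208 225 188 141 128 188 222 212 228]
 [162 193 226 207 165 133 206 224 212 228]
 [182 156 224 224 204 206 225 218 223 228]
 [224 162 173 219 225 226 221 209 227 228]
 [229 224 184 166 185 219 221 227 229 228]
 [229 229 228 226 226 228 229 229 229 227]]
[[232 231 232 233 233 232 232 232 231 232 232 222 195]
 [232 233 233 230 228 226 230 232 233 232 233 232 232]
 [232 231 228 228 226 224 228 226 230 232 232 231 233]
 [232 218 225 227 208 175 200 227 226 228 232 232 231]
 [219 175 227 224 134 125 121 144 228 226 230 233 232]
 [165 149 227 227 153 119 116 116 202 225 225 231 232]
 [141 117 191 229 221 155 123 133 220 230 228 232 231]
 [137 117 123 198 225 224 221 226 230 226 224 232 232]
 [199 115 121 125 160 204 226 227 221 167 228 233 232]
 [227 159 117 123 123 123 132 133 124 142 175 231 232]
 [231 228 160 117 118 119 122 121 130 154 173 232 232]
 [232 230 230 222 149 129 129 143 151 162 230 231 230]]
port [ 0.54252577 -0.30168383  0.12      ] [ 0.542521  -0.3056834  0.12     ] [ 0.54376961 -0.30404886  0.11705994]
rodproj side (np.float64(368.23752695791507), np.float64(215.45143060338785)) rod top [ 0.50705779 -0.06654939  0.097     ]
yaw tool x 24.56614176709538
```

Call:
{"op": "servo_tool", "data": {"targets": [{"offset": [0.03,-0.024,0],"dr": [0,0,2]},{"offset": [0.06,-0.048,0],"dr": [0,0,4]},{"offset": [0.09,-0.072,0],"dr": [0,0,6]},{"offset": [0.12,-0.096,0],"dr": [0,0,8]},{"offset": [0.15,-0.12,0],"dr": [0,0,10]},{"offset": [0.18,-0.144,0],"dr": [0,0,12]},{"offset": [0.21,-0.168,0],"dr": [0,0,14]},{"offset": [0.24,-0.192,0],"dr": [0,0,16]},{"offset": [0.27,-0.216,0],"dr": [0,0,18]},{"offset": [0.3,-0.24,0.01],"dr": [0,0,20]},{"offset": [0.33,-0.264,0.02],"dr": [0,0,22]},{"offset": [0.36,-0.288,0.03],"dr": [0,0,24]},{"offset": [0.39,-0.312,0.035],"dr": [0,0,24.6]},{"offset": [0.41,-0.335,0.04],"dr": [0,0,24.6]},{"offset": [0.425,-0.345,0.041],"dr": [0,0,24.6]},{"offset": [0.434,-0.3535,0.041],"dr": [0,0,24.6]},{"offset": [0.434,-0.3535,0.041],"dr": [0,0,24.6]},{"offset": [0.434,-0.3535,0.041],"dr": [0,0,24.6]}], "gripper": -0.15}}

```text
time_s: 1.6
position: [0.5075, -0.0665, 0.1815]
tcp_rot: [[1.0, 0.001, -0.0], [0.001, -1.0, -0.0], [-0.0, 0.0, -1.0]]
force: [-0.3, -0.6, 0.2]
opening: 0.574
grasp_force: 0.0
```

```bash
python3 - <<'E'
from h import *
import pickle
cs={n:viewer.capture(n) for n in("top","side")}
pickle.dump(cs,open("c1.pkl","wb"))
f=lambda x:cv2.resize(x[:,:,::-1],(400,400),interpolation=cv2.INTER_CUBIC)
cv2.imwrite("pics/c1.png",np.hstack([f(cs["side"]["color"][120:260,300:440]),f(cs["top"]["color"][120:240,290:410])]))
S=cs["side"]
print(proj(S,bot.read_state()["position"]),proj(S,(.508,-.066,.097)),proj(S,(.508,-.066,.05)))
E
```

```text
(np.float64(372.28433143950974), np.float64(188.69412360784898)) (np.float64(367.68437041377484), np.float64(215.9957894727946)) (np.float64(365.6301388895468), np.float64(229.6508308768285))
```

View pics/c1.png

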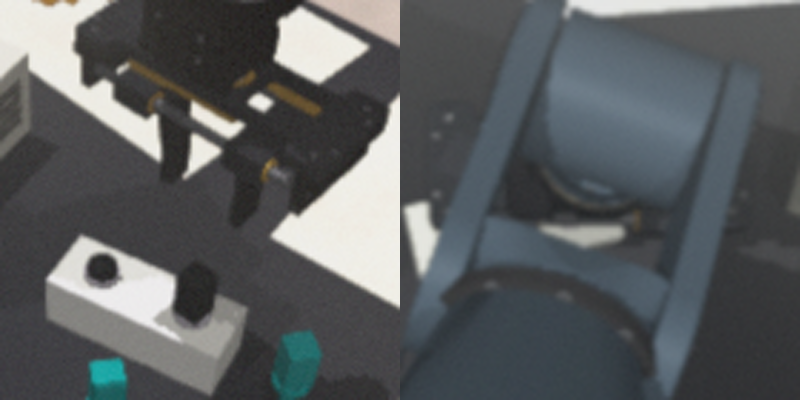

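The side crop shows the finger tips at about (360,182) and (384,198), centred above the grip, whose top is at about (369,215). This agrees with the projections, so I descend.

Call:
{"op": "servo_tool", "data": {"targets": [{"offset": [0,0,0.015],"dr": [0,0,0]},{"offset": [0,0,0.03],"dr": [0,0,0]},{"offset": [0,0,0.045],"dr": [0,0,0]},{"offset": [0,0,0.06],"dr": [0,0,0]},{"offset": [0,0,0.07],"dr": [0,0,0]},{"offset": [0,0,0.08],"dr": [0,0,0]},{"offset": [0,0,0.09],"dr": [0,0,0]},{"offset": [0,0,0.1],"dr": [0,0,0]},{"offset": [0,0,0.11],"dr": [0,0,0]},{"offset": [0,0,0.12],"dr": [0,0,0]},{"offset": [0,0,0.12],"dr": [0,0,0]},{"offset": [0,0,0.12],"dr": [0,0,0]}]}}

```text
time_s: 2.7
position: [0.5072, -0.0662, 0.0609]
tcp_rot: [[1.0, -0.0, -0.001], [-0.0, -1.0, 0.0], [-0.001, -0.0, -1.0]]
force: [0.1, -0.5, -0.1]
opening: 0.577
grasp_force: 0.0
```

Call:
{"op": "servo_tool", "data": {"targets": [{"offset": [0,0,0],"dr": [0,0,0]},{"offset": [0,0,0],"dr": [0,0,0]},{"offset": [0,0,0],"dr": [0,0,0]},{"offset": [0,0,0],"dr": [0,0,0]},{"offset": [0,0,0],"dr": [0,0,0]},{"offset": [0,0,0],"dr": [0,0,0]},{"offset": [0,0,0],"dr": [0,0,0]},{"offset": [0,0,0],"dr": [0,0,0]}], "gripper": 1}}

```text
time_s: 3.37
position: [0.508, -0.0668, 0.0619]
tcp_rot: [[1.0, -0.0, 0.001], [-0.0, -1.0, -0.001], [0.001, 0.001, -1.0]]
force: [-0.2, -1.5, 3.5]
opening: 0.275
grasp_force: 30.0
```

Call:
{"op": "servo_tool", "data": {"targets": [{"offset": [0,0,-0.005],"dr": [0,0,0]},{"offset": [0,0,-0.012],"dr": [0,0,0]},{"offset": [0,0,-0.02],"dr": [0,0,0]},{"offset": [0,0,-0.03],"dr": [0,0,0]},{"offset": [0,0,-0.04],"dr": [0,0,0]},{"offset": [0,0,-0.055],"dr": [0,0,0]},{"offset": [0,0,-0.07],"dr": [0,0,0]},{"offset": [0,0,-0.085],"dr": [0,0,0]},{"offset": [0,0,-0.1],"dr": [0,0,0]},{"offset": [0,0,-0.115],"dr": [0,0,0]},{"offset": [0,0,-0.13],"dr": [0,0,0]},{"offset": [0,0,-0.14],"dr": [0,0,0]},{"offset": [0,0,-0.14],"dr": [0,0,0]},{"offset": [0,0,-0.14],"dr": [0,0,0]}]}}

```text
time_s: 4.53
position: [0.5075, -0.0661, 0.2022]
tcp_rot: [[1.0, -0.0, 0.001], [-0.0, -1.0, 0.0], [0.001, -0.0, -1.0]]
force: [-0.0, -0.1, -1.4]
opening: 0.276
grasp_force: 30.0
```

Call:
{"op": "servo_tool", "data": {"targets": [{"offset": [0.002,0.01,0],"dr": [0,0,0]},{"offset": [0.004,0.027,0],"dr": [0,0,0]},{"offset": [0.007,0.047,0],"dr": [0,0,0]},{"offset": [0.01,0.067,0],"dr": [0,0,0]},{"offset": [0.013,0.087,0],"dr": [0,0,0]},{"offset": [0.016,0.107,0],"dr": [0,0,0]},{"offset": [0.019,0.127,0],"dr": [0,0,0]},{"offset": [0.022,0.147,0],"dr": [0,0,0]},{"offset": [0.025,0.167,0],"dr": [0,0,0]},{"offset": [0.028,0.187,0],"dr": [0,0,0]},{"offset": [0.031,0.205,0],"dr": [0,0,0]},{"offset": [0.033,0.22,0],"dr": [0,0,0]},{"offset": [0.035,0.232,0],"dr": [0,0,0]},{"offset": [0.0355,0.237,0],"dr": [0,0,0]},{"offset": [0.0355,0.237,0],"dr": [0,0,0]},{"offset": [0.0355,0.237,0],"dr": [0,0,0]}]}}

```text
time_s: 5.87
position: [0.5426, -0.3029, 0.2011]
tcp_rot: [[1.0, -0.001, -0.001], [-0.001, -1.0, 0.001], [-0.001, -0.001, -1.0]]
force: [-1.0, -0.0, -1.4]
opening: 0.271
grasp_force: 30.0
```

```bash
python3 - <<'E'
from h import *
import pickle
c=viewer.capture("side");pickle.dump(c,open("c2.pkl","wb"))
x0,y0=430,200
cv2.imwrite("pics/c2.png",cv2.resize(c["color"][y0:y0+90,x0:x0+110,::-1],None,fx=6,fy=6,interpolation=cv2.INTER_CUBIC))
p=bot.read_state()["position"];print(p)
for n,X in {"tip":(p[0],p[1],p[2]-.051),"flangebot":(p[0],p[1],p[2]-.011),"port":(.543,-.3035,.12)}.items():
    q=np.array(proj(c,X));print(n,q,(q-[x0,y0]+.5)*6)
E
```

```text
[ 0.54260236 -0.30241699  0.20124149]
tip [485.70513107 255.8874016 ] [337.2307864  338.32440958]
flangebot [493.40147156 242.6572784 ] [383.40882934 258.9436704 ]
port [480.94987621 265.34860311] [308.69925728 395.09161868]
```

View pics/c2.png

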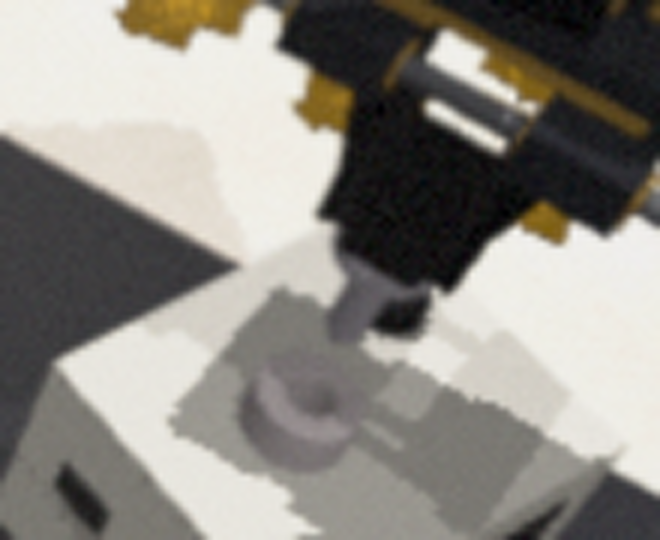

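The side crop shows the stem tip at about (487,256) and the port bore at about (482,266). The tip lies over the bore to within about 1 mm of prediction. I lower it gently while watching the force.

Call:
{"op": "servo_tool", "data": {"targets": [{"offset": [0,0.0005,0.006],"dr": [0,0,0]},{"offset": [0,0.0005,0.012],"dr": [0,0,0]},{"offset": [0,0.0005,0.018],"dr": [0,0,0]},{"offset": [0,0.0005,0.022],"dr": [0,0,0]},{"offset": [0,0.0005,0.025],"dr": [0,0,0]},{"offset": [0,0.0005,0.028],"dr": [0,0,0]},{"offset": [0,0.0005,0.031],"dr": [0,0,0]},{"offset": [0,0.0005,0.033],"dr": [0,0,0]},{"offset": [0,0.0005,0.033],"dr": [0,0,0]}]}}

```text
time_s: 6.67
position: [0.5428, -0.3038, 0.168]
tcp_rot: [[1.0, -0.001, -0.001], [-0.001, -1.0, 0.001], [-0.001, -0.001, -1.0]]
force: [0.5, 0.4, -0.7]
opening: 0.271
grasp_force: 30.0
```

Call:
{"op": "servo_tool", "data": {"targets": [{"offset": [0,0,0.001],"dr": [0,0,0]},{"offset": [0,0,0.002],"dr": [0,0,0]},{"offset": [0,0,0.003],"dr": [0,0,0]},{"offset": [0,0,0.004],"dr": [0,0,0]},{"offset": [0,0,0.005],"dr": [0,0,0]},{"offset": [0,0,0.005],"dr": [0,0,0]}]}}

```text
time_s: 7.17
position: [0.5429, -0.3039, 0.1634]
tcp_rot: [[1.0, -0.001, -0.0], [-0.001, -1.0, 0.0], [-0.0, -0.0, -1.0]]
force: [0.2, -0.0, -0.9]
opening: 0.275
grasp_force: 30.0
```

Call:
{"op": "servo_tool", "data": {"targets": [{"offset": [0,0,0.002],"dr": [0,0,0]},{"offset": [0,0,0.004],"dr": [0,0,0]},{"offset": [0,0,0.006],"dr": [0,0,0]},{"offset": [0,0,0.008],"dr": [0,0,0]},{"offset": [0,0,0.01],"dr": [0,0,0]},{"offset": [0,0,0.012],"dr": [0,0,0]},{"offset": [0,0,0.013],"dr": [0,0,0]},{"offset": [0,0,0.013],"dr": [0,0,0]}]}}

```text
time_s: 7.83
position: [0.5428, -0.3038, 0.1502]
tcp_rot: [[1.0, -0.001, -0.001], [-0.001, -1.0, 0.0], [-0.001, -0.0, -1.0]]
force: [-0.5, 0.5, -0.9]
opening: 0.273
grasp_force: 30.0
```

Free in the bore. Next it meets the plunger.

Call:
{"op": "servo_tool", "data": {"targets": [{"offset": [0,0,0.001],"dr": [0,0,0]},{"offset": [0,0,0.002],"dr": [0,0,0]},{"offset": [0,0,0.003],"dr": [0,0,0]},{"offset": [0,0,0.004],"dr": [0,0,0]},{"offset": [0,0,0.005],"dr": [0,0,0]},{"offset": [0,0,0.006],"dr": [0,0,0]},{"offset": [0,0,0.007],"dr": [0,0,0]},{"offset": [0,0,0.008],"dr": [0,0,0]},{"offset": [0,0,0.009],"dr": [0,0,0]},{"offset": [0,0,0.01],"dr": [0,0,0]},{"offset": [0,0,0.01],"dr": [0,0,0]},{"offset": [0,0,0.01],"dr": [0,0,0]}]}}

```text
time_s: 8.83
position: [0.5431, -0.304, 0.1407]
tcp_rot: [[1.0, -0.001, 0.0], [-0.001, -1.0, -0.0], [0.0, 0.0, -1.0]]
force: [0.4, 0.9, 3.4]
opening: 0.276
grasp_force: 30.0
```

Call:
{"op": "servo_tool", "data": {"targets": [{"offset": [0,0,0.001],"dr": [0,0,0]},{"offset": [0,0,0.002],"dr": [0,0,0]},{"offset": [0,0,0.003],"dr": [0,0,0]},{"offset": [0,0,0.004],"dr": [0,0,0]},{"offset": [0,0,0.005],"dr": [0,0,0]},{"offset": [0,0,0.006],"dr": [0,0,0]},{"offset": [0,0,0.007],"dr": [0,0,0]},{"offset": [0,0,0.008],"dr": [0,0,0]},{"offset": [0,0,0.008],"dr": [0,0,0]}]}}

```text
time_s: 9.58
position: [0.5431, -0.304, 0.1328]
tcp_rot: [[1.0, -0.001, 0.0], [-0.001, -1.0, -0.0], [0.0, 0.0, -1.0]]
force: [-0.7, 0.7, 6.1]
opening: 0.272
grasp_force: 30.0
```

Call:
{"op": "servo_tool", "data": {"targets": [{"offset": [0,0,0.0005],"dr": [0,0,0]},{"offset": [0,0,0.001],"dr": [0,0,0]},{"offset": [0,0,0.001],"dr": [0,0,0]},{"offset": [0,0,0.001],"dr": [0,0,0]}]}}

```text
time_s: 9.92
position: [0.5431, -0.304, 0.132]
tcp_rot: [[1.0, -0.001, 0.0], [-0.001, -1.0, -0.0], [0.0, 0.0, -1.0]]
force: [-2.3, 0.8, 6.4]
opening: 0.273
grasp_force: 30.0
```

Call:
{"op": "servo_tool", "data": {"targets": [{"offset": [0,0,0.0005],"dr": [0,0,0]},{"offset": [0,0,0.001],"dr": [0,0,0]},{"offset": [0,0,0.001],"dr": [0,0,0]},{"offset": [0,0,0.001],"dr": [0,0,0]}]}}

```text
time_s: 10.25
position: [0.5431, -0.3041, 0.132]
tcp_rot: [[1.0, -0.0, 0.001], [-0.0, -1.0, -0.001], [0.001, 0.001, -1.0]]
force: [-2.5, 1.2, 11.5]
opening: 0.274
grasp_force: 30.0
```

Call:
{"op": "servo_tool", "data": {"targets": [{"offset": [0,0,0.0005],"dr": [0,0,0]},{"offset": [0,0,0.0005],"dr": [0,0,0]},{"offset": [0,0,0.0005],"dr": [0,0,0]}]}}

```text
time_s: 10.5
position: [0.5431, -0.3041, 0.1319]
tcp_rot: [[1.0, -0.0, 0.001], [-0.0, -1.0, -0.001], [0.001, 0.001, -1.0]]
force: [-2.0, 1.8, 14.2]
opening: 0.276
grasp_force: 30.0
```

The hard stop comes at TCP z 0.132. The flange sits 11.9 mm below the TCP, as at the grasp, so it is at 0.120 m, the rim height. I check this in a picture.

```bash
python3 - <<'E'
from h import *
c=viewer.capture("side")
cv2.imwrite("pics/c3.png",cv2.resize(c["color"][215:305,430:540,::-1],None,fx=6,fy=6,interpolation=cv2.INTER_CUBIC))
s=bot.read_state();print(s["position"],s["force"],s["moment"],s["grasp_force"])
E
```

```text
[ 0.54314011 -0.30408499  0.13194065] [-3.69656135  2.63789822 13.8309974 ] [ 0.58375319  0.6245125  -0.0241242 ] 29.98951873742044
```

View pics/c3.png

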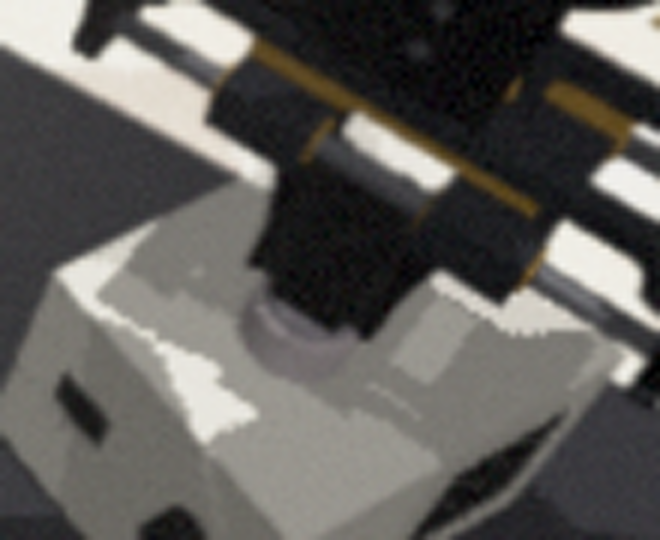

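The flange rests flat on the collar at about (480,268) with no gap. The force is steady at 14 N, above the 8 N spring.

```bash
python3 -c "
from h import *
print(ticket.hand_in())"
```

```text
the job is handed in; nothing more can be done
None
```

The check rod is in the lamp port with its flange home on the rim, still gripped and pressed down with about 14 N; I handed the job in after about 10.5 s of robot time and have no verdict back.

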